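# Charge the mill jar with grinding balls

## Task

Pick up the metal scoop by its handle, scoop white grinding balls out of the wooden tray and tip them into the open porcelain mill jar until at least four of the six are in the jar. Move the balls only with the scoop, never with the gripper, and spill none: any ball not in the jar stays in the tray. Then put the scoop back flat on its grey tile, with the whole bucket on the tile, let go, and leave the other things on the bench undisturbed.

Things in the scene. Friction and masses are not known exactly. Their poses are not given: they have to be found in the camera images.
- scoop: loose aluminium scoop. Flat bucket 110 long (x), 100 wide (y), sheet 2 to 2.5 thick, open in front (+x, straight lip) and on top; side walls 38 high, sloping from mid-length to 3 at the lip; back wall 38. A strut at the back carries a level wooden handle above: x -55 to +45, 16 wide (y), z 84 to 106. Origin: centre of the bucket's underside; x to the mouth, z up.
- scoop_grip (a point): middle of the wooden handle of the scoop, 95 above the bucket's underside, straight above the scoop's origin and close to its centre of mass; axes as the scoop's
- scoop_lip (a point): middle of the scoop's front lip, on the underside, 55 ahead of its origin; axes as the scoop's
- tile: fixed grey slab, 170 (x) by 150 (y) by 8 thick, where the scoop lies. Origin: centre of its underside
- tray: fixed open wooden tray, 60 high, floor 6, walls 8 thick. Inside 122 wide (y -61 to 61); flat floor from x = -135 (upright end, nearer the robot) to x = 115, where the far end slopes up and outward at 45 degrees to x = 169. Origin: on the underside, midway across; x to the sloping end, z up. It stands left or right of the tile
- jar: fixed open white porcelain mill jar, round, 156 outside diameter, 144 inside, 100 high, floor 8 thick. Origin: centre of its underside, z up. It stands on the other side of the tile from the tray
- jar_mid (a point): on the jar's axis, 35 above its underside
- jar_rim (a point): centre of the jar's mouth, at rim height, 100 above its underside
- ball0: white porcelain grinding ball, 30 diameter, about 35 g, starts in the tray's sloping-end half; the origin is its centre
- ball1: white porcelain grinding ball, 30 diameter, about 35 g, starts in the tray's sloping-end half; the origin is its centre
- ball2: white porcelain grinding ball, 30 diameter, about 35 g, starts in the tray's sloping-end half; the origin is its centre
- ball3: white porcelain grinding ball, 30 diameter, about 35 g, starts in the tray's sloping-end half; the origin is its centre
- ball4: white porcelain grinding ball, 30 diameter, about 35 g, starts in the tray's sloping-end half; the origin is its centre
- ball5: white porcelain grinding ball, 30 diameter, about 35 g, starts in the tray's sloping-end half; the origin is its centre
- jar_lid: bystander: loose white porcelain lid of the jar, 132 diameter, 42 high with its knob, beyond the tile; origin centre of its underside
- plaster_bowl: bystander: loose grey-black rubber bowl, 110 diameter, 50 high; origin centre of its underside
- spatula: bystander: loose spatula, 180 long, lying; origin under its middle, x along it
- squeeze_bottle: bystander: loose white bottle, 60 diameter, 160 high; origin centre of its underside
- brush: bystander: loose brush, 170 long, lying; origin under its middle, x along it
- plaster_block: bystander: loose plaster block, 110 by 70 by 45 high; origin centre of its underside
Not all that is in view belongs to the job. Leave any yellow look-alike of the scoop alone.

How it is judged:
On the way, in this order (a step that is already met when the one before it is completed fails the run):
1. at least one ball lies in the scoop's bucket, lifted clear of the tray (ball centre over 90 mm above the bench) (((x of ball0 in the frame of scoop between -0.055 and 0.058 m and y of ball0 in the frame of scoop between -0.05 and 0.05 m and z of ball0 in the frame of scoop between 0 and 0.06 m and height (world z) of ball0 above 0.09 m) or (x of ball1 in the frame of scoop between -0.055 and 0.058 m and y of ball1 in the frame of scoop between -0.05 and 0.05 m and z of ball1 in the frame of scoop between 0 and 0.06 m and height (world z) of ball1 above 0.09 m) or (x of ball2 in the frame of scoop between -0.055 and 0.058 m and y of ball2 in the frame of scoop between -0.05 and 0.05 m and z of ball2 in the frame of scoop between 0 and 0.06 m and height (world z) of ball2 above 0.09 m) or (x of ball3 in the frame of scoop between -0.055 and 0.058 m and y of ball3 in the frame of scoop between -0.05 and 0.05 m and z of ball3 in the frame of scoop between 0 and 0.06 m and height (world z) of ball3 above 0.09 m) or (x of ball4 in the frame of scoop between -0.055 and 0.058 m and y of ball4 in the frame of scoop between -0.05 and 0.05 m and z of ball4 in the frame of scoop between 0 and 0.06 m and height (world z) of ball4 above 0.09 m) or (x of ball5 in the frame of scoop between -0.055 and 0.058 m and y of ball5 in the frame of scoop between -0.05 and 0.05 m and z of ball5 in the frame of scoop between 0 and 0.06 m and height (world z) of ball5 above 0.09 m))), for 0.2 s.
2. at least four balls are in the jar ((distance between each of ball0, ball1, ball2, ball3 and jar_mid below 0.07 m or distance between each of ball0, ball1, ball2, ball4 and jar_mid below 0.07 m or distance between each of ball0, ball1, ball2, ball5 and jar_mid below 0.07 m or distance between each of ball0, ball1, ball3, ball4 and jar_mid below 0.07 m or distance between each of ball0, ball1, ball3, ball5 and jar_mid below 0.07 m or distance between each of ball0, ball1, ball4, ball5 and jar_mid below 0.07 m or distance between each of ball0, ball2, ball3, ball4 and jar_mid below 0.07 m or distance between each of ball0, ball2, ball3, ball5 and jar_mid below 0.07 m or distance between each of ball0, ball2, ball4, ball5 and jar_mid below 0.07 m or distance between each of ball0, ball3, ball4, ball5 and jar_mid below 0.07 m or distance between each of ball1, ball2, ball3, ball4 and jar_mid below 0.07 m or distance between each of ball1, ball2, ball3, ball5 and jar_mid below 0.07 m or distance between each of ball1, ball2, ball4, ball5 and jar_mid below 0.07 m or distance between each of ball1, ball3, ball4, ball5 and jar_mid below 0.07 m or distance between each of ball2, ball3, ball4, ball5 and jar_mid below 0.07 m)), for 0.2 s.
At the end, for the whole second after the job is handed in: At least four of the six balls are in the jar (centre within 70 mm of jar_mid), every other ball is inside the tray, and the scoop lies still and flat on the tile, its origin within 45 mm of the tile's centre seen from above, its underside on the tile (origin below 12 mm), tilted less than 0.08 rad ((distance between each of ball0, ball1, ball2, ball3 and jar_mid below 0.07 m or distance between each of ball0, ball1, ball2, ball4 and jar_mid below 0.07 m or distance between each of ball0, ball1, ball2, ball5 and jar_mid below 0.07 m or distance between each of ball0, ball1, ball3, ball4 and jar_mid below 0.07 m or distance between each of ball0, ball1, ball3, ball5 and jar_mid below 0.07 m or distance between each of ball0, ball1, ball4, ball5 and jar_mid below 0.07 m or distance between each of ball0, ball2, ball3, ball4 and jar_mid below 0.07 m or distance between each of ball0, ball2, ball3, ball5 and jar_mid below 0.07 m or distance between each of ball0, ball2, ball4, ball5 and jar_mid below 0.07 m or distance between each of ball0, ball3, ball4, ball5 and jar_mid below 0.07 m or distance between each of ball1, ball2, ball3, ball4 and jar_mid below 0.07 m or distance between each of ball1, ball2, ball3, ball5 and jar_mid below 0.07 m or distance between each of ball1, ball2, ball4, ball5 and jar_mid below 0.07 m or distance between each of ball1, ball3, ball4, ball5 and jar_mid below 0.07 m or distance between each of ball2, ball3, ball4, ball5 and jar_mid below 0.07 m) and (distance between ball0 and jar_mid below 0.07 m or (x of ball0 in the frame of tray between -0.14 and 0.17 m and y of ball0 in the frame of tray between -0.065 and 0.065 m and z of ball0 in the frame of tray between 0 and 0.07 m)) and (distance between ball1 and jar_mid below 0.07 m or (x of ball1 in the frame of tray between -0.14 and 0.17 m and y of ball1 in the frame of tray between -0.065 and 0.065 m and z of ball1 in the frame of tray between 0 and 0.07 m)) and (distance between ball2 and jar_mid below 0.07 m or (x of ball2 in the frame of tray between -0.14 and 0.17 m and y of ball2 in the frame of tray between -0.065 and 0.065 m and z of ball2 in the frame of tray between 0 and 0.07 m)) and (distance between ball3 and jar_mid below 0.07 m or (x of ball3 in the frame of tray between -0.14 and 0.17 m and y of ball3 in the frame of tray between -0.065 and 0.065 m and z of ball3 in the frame of tray between 0 and 0.07 m)) and (distance between ball4 and jar_mid below 0.07 m or (x of ball4 in the frame of tray between -0.14 and 0.17 m and y of ball4 in the frame of tray between -0.065 and 0.065 m and z of ball4 in the frame of tray between 0 and 0.07 m)) and (distance between ball5 and jar_mid below 0.07 m or (x of ball5 in the frame of tray between -0.14 and 0.17 m and y of ball5 in the frame of tray between -0.065 and 0.065 m and z of ball5 in the frame of tray between 0 and 0.07 m)) and horizontal distance between scoop and tile below 0.045 m and height (world z) of scoop below 0.012 m and angle between scoop's own z axis and vertical below 0.08 rad and linear speed of scoop below 0.02 m/s); the robot touches nothing.
It fails at once if the gripper or arm touches a ball (over 0.3 N) (contact force between any of the fingers, the arm and ball0 above 0.3 N or contact force between any of the fingers, the arm and ball1 above 0.3 N or contact force between any of the fingers, the arm and ball2 above 0.3 N or contact force between any of the fingers, the arm and ball3 above 0.3 N or contact force between any of the fingers, the arm and ball4 above 0.3 N or contact force between any of the fingers, the arm and ball5 above 0.3 N).
It fails at once if a bystander is moved by more than 30 mm (distance of any of jar_lid, plaster_bowl, spatula, squeeze_bottle, brush, plaster_block from where it was at the start of the episode above 0.03 m).
It also fails if it takes over 61 s, if anything falls off the work surface, if the arm or the gripper's body presses on something with over 40 N, if the wrist force passes 120 N, or if a joint passes its speed limit or range.

## Robot

A 6-joint arm with a two-finger parallel gripper is mounted at the origin on the work surface. World frame = base frame: x ahead of the robot, y to its left, z up, the work surface at z = 0. Lengths are in m, angles in rad, forces in N, time in s.
With the tool pointing down it reaches from about 0.375 to 0.975 m from the base axis. Payload 3.8 kg.
Tool frame: the origin (TCP) lies midway between the tips of the shut fingers; the grasp point (between the pads) lies 19 mm behind it; z points along the fingers, y is the line along which they close (so a half turn about z gives the same grasp; the last joint's range is limited). The gripper opens to 88 mm and grips with 3 to 60 N. Pads are 18 mm wide; open, the fingers measure 123 mm over their backs; the gripper's body (75 mm by 187 mm) begins 45 mm behind the grasp point.
Start: joints at [1.164, 0.264, 1.604, -0, 1.274, -0.037], TCP at [0.244, 0.629, 0.239] pointing down, gripper open.
Joint ranges: [-2.63, 2.63], [-0.94, 2.18], [0.31, 2.57], [-1.31, 4.45], [0, 2.66], [-2.55, 2.55]. Speed limits (rad/s): [2.57, 2.57, 3.14, 3.14, 3.14, 3.14].

## Interface

Orientations are given as a 3x3 rotation matrix whose columns are the frame's x, y, z axes.
In Python, from station import arm gives the robot as it stands.
- The arm moves only by the tool carry_out, never from a script. Its argument "moves" is a list of rows, each a list of 2 entries, a list of its own where there are three numbers: the shift along the world's x, y, z in m, then the turn, a rotation vector about the world's x, y, z in rad. A call has 1 to 20 rows; each row is the pose to reach, as a shift and turn from the pose commanded when the call began; what a row does not reach only later rows make up. A row lasts 1/10 s, in which the tool goes at most 50 mm and 8.59 degrees, less where a joint would pass 70% of its speed; a pose out of reach is approached as far as the arm can. A call with a gripper value outside its range is refused whole. "gripper" is the opening, from 0 (shut) to 1 (fully open), set as the call begins (left out, the last holds). The fingers move at their own pace and stop on an object; "squeeze" is the grip in N (left out, the last holds). Time passes only in rows, so rows that repeat a pose let the fingers close. It gives the time, the measured TCP pose, the force, the opening and the grip force at its end, in the units of the state.
- arm.observe(): the state, without advancing time (a new reading comes with each control period).
- arm.camera(name): name is "scene" or "top" or "wrist"; returns the picture (384x512x3 uint8, blue, green, red); there is no depth.
- arm.calibration(name): a dict with "fx", "fy", "cx", "cy" (pixels), "R" (3x3) and "t" (3): a world point X has camera coordinates R X + t; the wrist camera has in their place "hand_eye" (4x4, takes a point from camera to tool coordinates, whose origin is the TCP and whose axes are the flange's). Camera axes: x right, y down, z forward; pixel columns grow to the right and rows downward; lengths in m; the calibration is good to about 2 mm. A picture is of the moment at which its call begins: read the wrist's pose just before it. calibration takes no time and is no camera call.
- arm.close_job(): hands the job in; it is judged then, once.
The state is a dict: "t": time; "joint_pos": joint angles; "joint_vel": joint speeds; "effort": joint torques, N m; "tcp_pos": TCP position; "tool_rot": TCP orientation; "force": force on the tool from outside, world axes, zero at the start; "torque": the same for the moment, N m; "opening": finger opening in m; "grasp_force": force on a finger pad.
Only numpy, scipy, OpenCV 4.12 (cv2) and the standard library are available. Lean on these libraries where they do the work, as an engineer would, in place of code of your own. Each camera call takes 0.05 s, during which the arm holds its last target. There are 200 camera calls.

## Working session

There is one attempt and no reset: what is moved stays moved. The work goes in short steps, Python scripts to look and compute and a tool call to move; the robot and the scene stay as the last step left them, time stands still between calls to the robot, and variables do not carry over. Pictures are saved under pics/ and viewed, at most 10 in all, crops included, and the job is handed in when it is done.

Besides the shell and the picture viewer there is one more tool, called after "Emit:" by a JSON object that holds its "method" and its "body". carry_out: Moves the arm, as the interface text tells. Its arguments: {"type":"object","properties":{"moves":{"type":"array","items":{"type":"array"}},"gripper":{"type":"number"},"squeeze":{"type":"number"}},"required":["moves"]}

```bash
mkdir -p pics; python3 - <<'E'
from station import arm
import cv2,numpy as np
s=arm.observe();print(s)
for n in("top","scene"):
    im=arm.camera(n);cv2.imwrite(f"pics/{n}0.png",im);print(n,arm.calibration(n))
print(arm.calibration("wrist"))
E
```

```text
{'t': 0.0, 'joint_pos': array([ 1.16413099e+00,  2.64711958e-01,  1.60533983e+00,  1.97343901e-05,
        1.27367950e+00, -3.68888111e-02]), 'joint_vel': array([ 0.00069179,  0.00022314, -0.00034454, -0.00012494,  0.00106678,
        0.0003882 ]), 'effort': array([-2.55143670e-03, -5.02133846e+01, -3.56865048e+01,  7.26089417e-02,
        2.96359858e-02, -2.42361011e-04]), 'tcp_pos': array([0.24366568, 0.62874648, 0.2374342 ]), 'tool_rot': array([[-9.32405997e-01,  3.61411553e-01, -8.63264713e-04],
       [ 3.61412571e-01,  9.32403949e-01, -1.95675311e-03],
       [ 9.77182458e-05, -2.13648306e-03, -9.99997713e-01]]), 'force': array([-0.40076068, -0.3543376 ,  0.22104553]), 'torque': array([ 0.03120572, -0.01600293, -0.01493156]), 'grasp_force': 0.0, 'opening': 0.08788065692782003}
top {'fx': 360.7220369839798, 'fy': 360.7220369839798, 'cx': 253.8879493161073, 'cy': 179.3248842269062, 'R': array([[-2.68872392e-03, -9.99872860e-01,  1.57173272e-02],
       [-9.87457345e-01,  1.73477652e-04, -1.57885915e-01],
       [ 1.57863115e-01, -1.59447018e-02, -9.87332266e-01]]), 't': array([-0.00878343,  0.49378119,  1.30951407])}
scene {'fx': 349.9664477159651, 'fy': 349.9664477159651, 'cx': 258.85132319154866, 'cy': 191.9517276828452, 'R': array([[-0.84482914,  0.53498267,  0.00756793],
       [ 0.42649287,  0.68191114, -0.59422305],
       [-0.32305969, -0.49878928, -0.80426469]]), 't': array([ 0.38155035, -0.16585938,  1.36992017])}
{'fx': 311.78851176755524, 'fy': 311.78851176755524, 'cx': 259.43940486424765, 'cy': 188.2091404801336, 'hand_eye': array([[-5.63180475e-04, -9.48890256e-01, -3.15605711e-01,
         8.20363647e-02],
       [ 9.99999760e-01, -6.61803815e-04,  2.05315840e-04,
         1.07914753e-03],
       [-4.03691264e-04, -3.15605520e-01,  9.48890401e-01,
        -1.46293743e-01],
       [ 0.00000000e+00,  0.00000000e+00,  0.00000000e+00,
         1.00000000e+00]])}
```

View pics/top0.png

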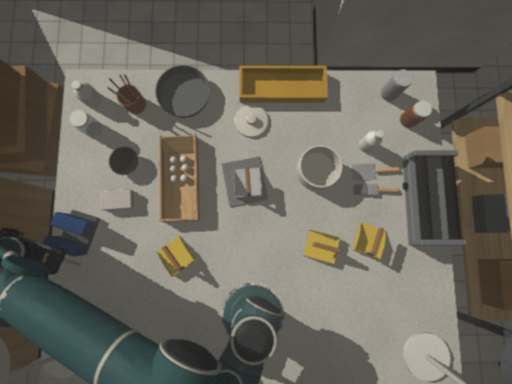

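View pics/scene0.png

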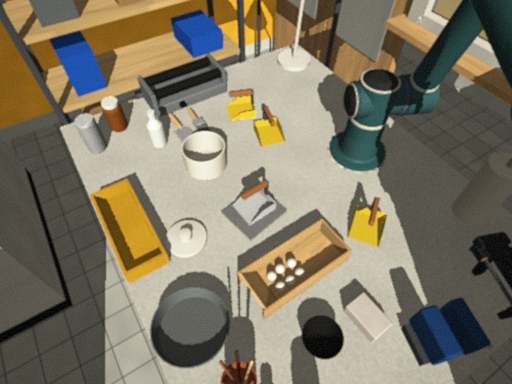

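The top view shows the tray at px (160–198, 135–222) with six balls near (180,168). The tile and scoop are near (246,182) and the jar is at (320,167). I'll enlarge that region.

```bash
cat > h.py <<'E'
from station import arm
import cv2,numpy as np
def ray(c,u,v,z,R=None,t=None):
    "pixel -> world point on plane z"
    R=np.array(c["R"]) if R is None else R; t=np.array(c["t"]) if t is None else t
    d=R.T@np.array([(u-c["cx"])/c["fx"],(v-c["cy"])/c["fy"],1]); o=-R.T@t
    return o+d*(z-o[2])/d[2]
def proj(c,X,R=None,t=None):
    R=np.array(c["R"]) if R is None else R; t=np.array(c["t"]) if t is None else t
    p=R@np.array(X)+t; return np.array([c["cx"]+c["fx"]*p[0]/p[2],c["cy"]+c["fy"]*p[1]/p[2]])
def wristpose(s,c):
    H=np.array(c["hand_eye"]);Rw=s["tool_rot"]@H[:3,:3];o=s["tool_rot"]@H[:3,3]+s["tcp_pos"]
    return Rw.T,-Rw.T@o
E
python3 - <<'E'
from h import *
im=cv2.imread("pics/top0.png")
cv2.imwrite("pics/topc.png",cv2.resize(im[125:230,150:350],None,fx=4,fy=4,interpolation=cv2.INTER_CUBIC))
c=arm.calibration("top")
for n,uv,z in [("jar",(320,167),.1),("tile",(248,182),.008),("tray",(180,180),.06),("ball",(180,168),.02)]: print(n,ray(c,*uv,z))
E
```

```text
jar [ 0.52894052 -0.24659779  0.1       ]
tile [0.4884233 0.0125318 0.008    ]
tray [0.48799792 0.26190317 0.06      ]
ball [0.54048499 0.27089189 0.02      ]
```

View pics/topc.png

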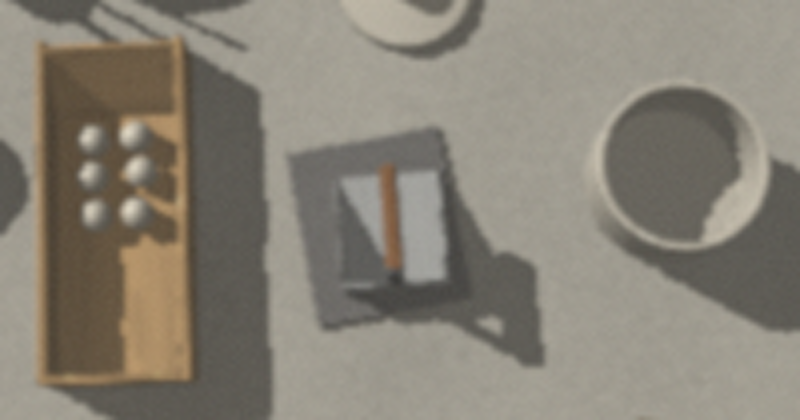

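The crop shows the tile corners at (290,155), (440,127), (468,300) and (323,328). The handle runs from (387,165) to (393,270), and the tray rim from (38,42) to (190,380). The six balls form a 2x3 group at x 92–138, y 135–213. The jar rim is around (683,165).

```bash
python3 - <<'E'
from h import *
np.set_printoptions(precision=4,suppress=True)
c=arm.calibration("top")
f=lambda x,y,z:ray(c,150+(x+.5)/4-.5,125+(y+.5)/4-.5,z)
t=np.array([f(*p,.008) for p in[(290,155),(440,127),(468,300),(323,328)]]);print("tile",t.mean(0),t[:,:2].tolist(),np.degrees(np.arctan2(*(t[0]+t[1]-t[2]-t[3])[[1,0]])))
h=[f(387,165,.114),f(393,270,.114)];print("handle",h,np.mean(h,0))
s=np.array([f(*p,.012) for p in[(338,175),(440,170),(447,282),(342,292)]]);print("bucket-ish",s)
r=np.array([f(*p,.06) for p in[(38,42),(183,38),(190,380),(40,383)]]);print("tray",r)
for p in[(92,137),(134,135),(92,175),(138,170),(95,213),(135,212)]:print("ball",f(*p,.021))
for p in[(683,165),(598,165),(770,165),(683,83),(683,250)]:print("jar",f(*p,.1))
E
```

```text
tile [0.4912 0.0252 0.008 ] [[0.5609630392571232, 0.11210073403341714], [0.5886522873237292, -0.032432046268672535], [0.4207450810561143, -0.058134242960590304], [0.39435336308216035, 0.0791109492625922]] 9.95142579009887
handle [array([0.5302, 0.0183, 0.114 ]), array([0.4363, 0.0129, 0.114 ])] [0.4833 0.0156 0.114 ]
bucket-ish [[ 0.5406  0.0657  0.012 ]
 [ 0.5455 -0.0321  0.012 ]
 [ 0.4375 -0.0382  0.012 ]
 [ 0.4281  0.0612  0.012 ]]
tray [[0.6579 0.3447 0.06  ]
 [0.662  0.2096 0.06  ]
 [0.3433 0.196  0.06  ]
 [0.3408 0.3307 0.06  ]]
ball [0.5757 0.2998 0.021 ]
ball [0.5777 0.2599 0.021 ]
ball [0.5388 0.2986 0.021 ]
ball [0.5437 0.2552 0.021 ]
ball [0.5023 0.2945 0.021 ]
ball [0.5033 0.2569 0.021 ]
jar [ 0.5331 -0.2481  0.1   ]
jar [ 0.533  -0.1714  0.1   ]
jar [ 0.5331 -0.3267  0.1   ]
jar [ 0.609  -0.2505  0.1   ]
jar [ 0.4558 -0.2456  0.1   ]
```

Emit:
{"method": "carry_out", "body": {"moves": [[[0.244,-0.613,-0.04],[0,0,0.427]],[[0.244,-0.613,-0.04],[0,0,0.427]],[[0.244,-0.613,-0.04],[0,0,0.427]],[[0.244,-0.613,-0.04],[0,0,0.427]],[[0.244,-0.613,-0.04],[0,0,0.427]],[[0.244,-0.613,-0.04],[0,0,0.427]],[[0.244,-0.613,-0.04],[0,0,0.427]],[[0.244,-0.613,-0.04],[0,0,0.427]],[[0.244,-0.613,-0.04],[0,0,0.427]],[[0.244,-0.613,-0.04],[0,0,0.427]],[[0.244,-0.613,-0.04],[0,0,0.427]],[[0.244,-0.613,-0.04],[0,0,0.427]],[[0.244,-0.613,-0.04],[0,0,0.427]],[[0.244,-0.613,-0.04],[0,0,0.427]],[[0.244,-0.613,-0.04],[0,0,0.427]],[[0.244,-0.613,-0.04],[0,0,0.427]],[[0.244,-0.613,-0.04],[0,0,0.427]]], "gripper": 1}}

```text
t: 1.8
tcp_pos: [0.4874, 0.0178, 0.1986]
tool_rot: [[-0.998, -0.059, -0.001], [-0.059, 0.998, 0.001], [0.0, 0.001, -1.0]]
force: [0.5, 0.7, -0.4]
opening: 0.0879
grasp_force: 0.0
```

```bash
python3 - <<'E'
from h import *
np.set_printoptions(precision=4,suppress=True)
s=arm.observe();im=arm.camera("wrist");cv2.imwrite("pics/w1.png",im)
print(s["tcp_pos"],s["tool_rot"],s["joint_pos"])
c=arm.calibration("wrist");R,t=wristpose(s,c)
y=np.radians(3.3);ux=np.array([np.cos(y),np.sin(y),0])
print("expect handle ends",[proj(c,np.array([.488,.016,.114])+k*ux,R,t) for k in(-.055,.045)])
E
```

```text
[0.4874 0.0178 0.1986] [[-0.9983 -0.0589 -0.0005]
 [-0.0589  0.9983  0.0005]
 [ 0.0005  0.0006 -1.    ]] [-0.0149 -0.0641  2.039   0.0006  1.1672 -1.6449]
expect handle ends [array([255.6589, 123.6404]), array([256.0288, 245.6541])]
```

View pics/w1.png

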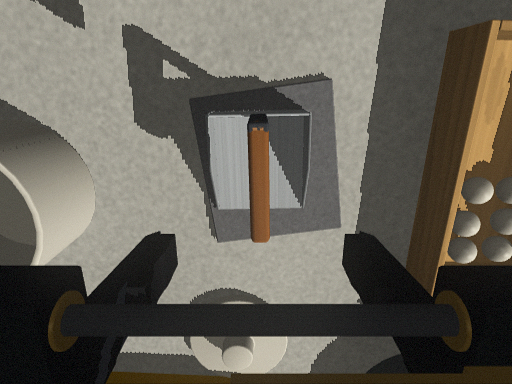

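The wrist view shows the handle from about (258,120) to (261,241), centred between the fingers to within a few millimetres. The bucket rim back corners are at (208,113) and (311,113).

```bash
python3 - <<'E'
from h import *
np.set_printoptions(precision=4,suppress=True)
s=arm.observe();c=arm.calibration("wrist");R,t=wristpose(s,c);f=lambda u,v,z:ray(c,u,v,z,R,t)
b,e=f(258,117,.114),f(261,241,.114);print(b,e,np.degrees(np.arctan2(*(e-b)[[1,0]])))
print("wall backs",f(208,113,.046),f(311,113,.046),"lip",f(217,208,.011),f(304,208,.011))
print("tile",[f(*p,.008) for p in[(190,98),(331,78),(341,228),(218,242)]],np.mean([f(*p,.008) for p in[(190,98),(331,78),(341,228),(218,242)]],0))
print("balls",[f(*p,.021) for p in[(478,190),(467,224),(462,249)]])
E
```

```text
[0.4284 0.0143 0.114 ] [0.5285 0.0225 0.114 ] 4.6995663908306335
wall backs [ 0.434  -0.0324  0.046 ] [0.4284 0.0637 0.046 ] lip [ 0.5437 -0.0268  0.011 ] [0.5379 0.0734 0.011 ]
tile [array([ 0.4235, -0.0571,  0.008 ]), array([0.3954, 0.0866, 0.008 ]), array([0.562 , 0.1205, 0.008 ]), array([ 0.5891, -0.0252,  0.008 ])] [0.4925 0.0312 0.008 ]
balls [array([0.5016, 0.2601, 0.021 ]), array([0.5426, 0.2591, 0.021 ]), array([0.5746, 0.2618, 0.021 ])]
```

Emit:
{"method": "carry_out", "body": {"moves": [[[-0.003,0.001,-0.04],[0,0,0.014]],[[-0.003,0.001,-0.08],[0,0,0.014]],[[-0.003,0.001,-0.114],[0,0,0.014]],[[-0.003,0.001,-0.114],[0,0,0.014]],[[-0.003,0.001,-0.114],[0,0,0.014]]]}}

```text
t: 2.35
tcp_pos: [0.4845, 0.0184, 0.0849]
tool_rot: [[-0.997, -0.073, -0.001], [-0.073, 0.997, 0.0], [0.001, 0.0, -1.0]]
force: [0.3, 0.1, 0.3]
opening: 0.088
grasp_force: 0.0
```

Emit:
{"method": "carry_out", "body": {"moves": [[[0,0,0],[0,0,0]],[[0,0,0],[0,0,0]],[[0,0,0],[0,0,0]],[[0,0,0],[0,0,0]],[[0,0,0],[0,0,0]],[[0,0,0],[0,0,0]],[[0,0,0],[0,0,0]],[[0,0,0],[0,0,0]]], "gripper": 0, "squeeze": 55}}

```text
t: 3.15
tcp_pos: [0.4849, 0.0173, 0.0846]
tool_rot: [[-0.997, -0.071, -0.0], [-0.071, 0.997, 0.0], [0.0, 0.0, -1.0]]
force: [0.3, 0.5, 0.2]
opening: 0.0266
grasp_force: 0.0
```

Emit:
{"method": "carry_out", "body": {"moves": [[[0,0,0],[0,0,0]],[[0,0,0],[0,0,0]],[[0,0,0],[0,0,0]],[[0,0,0],[0,0,0]],[[0,0,0],[0,0,0]]]}}

```text
t: 3.65
tcp_pos: [0.4849, 0.0174, 0.0846]
tool_rot: [[-0.997, -0.071, -0.0], [-0.071, 0.997, -0.0], [0.0, -0.0, -1.0]]
force: [0.9, -0.2, -1.2]
opening: 0.0153
grasp_force: 55.0
```

Emit:
{"method": "carry_out", "body": {"moves": [[[0,0,0.01],[0,0,0]],[[0,0,0.03],[0,0,0]],[[0,0,0.07],[0,0,0]],[[0,0,0.11],[0,0,0]],[[0,0,0.13],[0,0,0]],[[0,0,0.13],[0,0,0]],[[0,0,0.13],[0,0,0]]]}}

```text
t: 4.35
tcp_pos: [0.4848, 0.0174, 0.2147]
tool_rot: [[-0.997, -0.071, 0.0], [-0.071, 0.997, -0.0], [-0.0, -0.0, -1.0]]
force: [-0.7, 0.1, -2.6]
opening: 0.0155
grasp_force: 55.0
```

Emit:
{"method": "carry_out", "body": {"moves": [[[-0.013,0.04,0.02],[0,0,-0.028]],[[-0.026,0.08,0.04],[0,0,-0.028]],[[-0.039,0.125,0.05],[0,0,-0.028]],[[-0.052,0.17,0.05],[0,0,-0.028]],[[-0.06,0.21,0.05],[0,0,-0.028]],[[-0.065,0.24,0.05],[0,0,-0.028]],[[-0.065,0.25,0.05],[0,0,-0.028]],[[-0.065,0.25,0.05],[0,0,-0.028]],[[-0.065,0.25,0.05],[0,0,-0.028]]]}}

```text
t: 5.25
tcp_pos: [0.4196, 0.2662, 0.2632]
tool_rot: [[-0.999, -0.043, -0.002], [-0.043, 0.999, -0.002], [0.002, -0.002, -1.0]]
force: [0.3, -0.0, -2.6]
opening: 0.0156
grasp_force: 55.0
```

```bash
python3 - <<'E'
from h import *
np.set_printoptions(precision=4,suppress=True)
s=arm.observe();im=arm.camera("wrist");cv2.imwrite("pics/w2.png",im)
print(s["tcp_pos"],s["tool_rot"],s["joint_pos"])
np.savez("w2.npz",p=s["tcp_pos"],r=s["tool_rot"])
E
```

```text
[0.4196 0.2662 0.2632] [[-0.9991 -0.0432 -0.0022]
 [-0.0432  0.9991 -0.0022]
 [ 0.0023 -0.0021 -1.    ]] [ 0.5158 -0.0906  1.9421 -0.0009  1.2931 -1.0979]
```

View pics/w2.png

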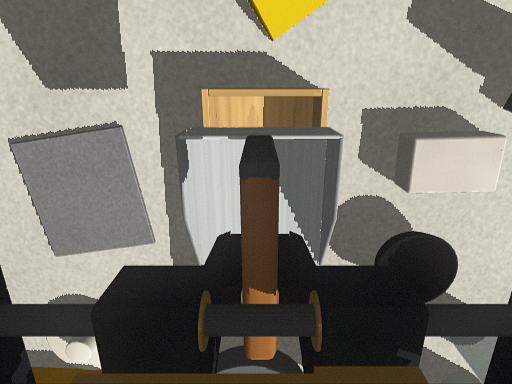

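The tray's near end spans px 202–329 at row 90, seen behind the bucket. The tile corners are at (9,140), (122,124), (154,243) and (56,256).

```bash
python3 - <<'E'
from h import *
np.set_printoptions(precision=4,suppress=True)
d=np.load("w2.npz");s=dict(tcp_pos=d["p"],tool_rot=d["r"]);c=arm.calibration("wrist");R,t=wristpose(s,c);f=lambda u,v,z:ray(c,u,v,z,R,t)
print("tray near",f(202,90,.06),f(329,90,.06))
T=[f(*p,.008) for p in[(9,140),(122,124),(154,243),(56,256)]];print("tile",T,np.mean(T,0))
print("bucket back top",f(177,132,.265-.0766+.038),f(341,132,.265-.0766+.038),"handle",f(258,180,.2632-.0766+.106))
# top-view: rim inner/outer edges along rows via current top image
E
```

```text
tray near [0.3458 0.2021 0.06  ] [0.34   0.3379 0.06  ]
tile [array([ 0.4193, -0.0573,  0.008 ]), array([0.3925, 0.0907, 0.008 ]), array([0.5605, 0.1206, 0.008 ]), array([ 0.5881, -0.0241,  0.008 ])] [0.4901 0.0325 0.008 ]
bucket back top [0.3663 0.2165 0.2264] [0.3622 0.3123 0.2264] handle [0.3736 0.2646 0.2926]
```

Emit:
{"method": "carry_out", "body": {"moves": [[[0,0.006,-0.03],[0,0,0]],[[0,0.006,-0.07],[0,0,0]],[[0,0.006,-0.1],[0,0,0]],[[0,0.006,-0.12],[0,0,0]],[[0,0.006,-0.13],[0,0,0]],[[0,0.006,-0.14],[0,0,0]],[[0,0.006,-0.145],[0,0,0]],[[0,0.006,-0.145],[0,0,0]]]}}

```text
t: 6.1
tcp_pos: [0.4203, 0.2732, 0.1198]
tool_rot: [[-0.999, -0.043, 0.0], [-0.043, 0.999, 0.0], [-0.0, 0.0, -1.0]]
force: [-0.1, -0.3, -1.4]
opening: 0.0153
grasp_force: 55.0
```

```bash
python3 - <<'E'
from h import *
im=arm.camera("top");cv2.imwrite("pics/top2.png",cv2.resize(im[120:240,140:260],None,fx=5,fy=5,interpolation=cv2.INTER_CUBIC))
E
```

```text
(no output)
```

View pics/top2.png

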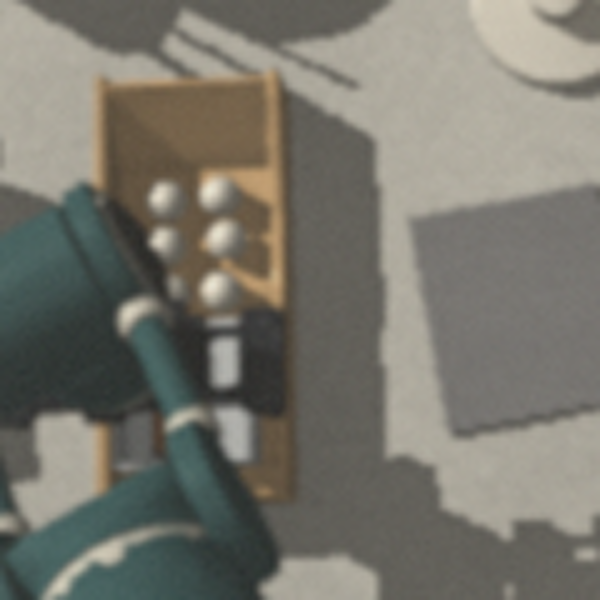

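The bucket sits inside the tray about 2 mm too far left, with the balls ahead of the lip. I'll shift it −2 mm and descend.

Emit:
{"method": "carry_out", "body": {"moves": [[[0,-0.002,-0.01],[0,0,0]],[[0,-0.002,-0.02],[0,0,0]],[[0,-0.002,-0.03],[0,0,0]],[[0,-0.002,-0.035],[0,0,0]],[[0,-0.002,-0.035],[0,0,0]],[[0,-0.002,-0.035],[0,0,0]]]}}

```text
t: 6.75
tcp_pos: [0.4199, 0.2714, 0.0845]
tool_rot: [[-0.999, -0.043, -0.0], [-0.043, 0.999, -0.0], [0.0, -0.0, -1.0]]
force: [-0.3, -0.0, -1.4]
opening: 0.0154
grasp_force: 55.0
```

Emit:
{"method": "carry_out", "body": {"moves": [[[0.01,0.0004,-0.001],[0,0,0]],[[0.025,0.001,-0.001],[0,0,0]],[[0.04,0.0017,-0.001],[0,0,0]],[[0.055,0.0024,-0.001],[0,0,0]],[[0.07,0.003,-0.001],[0,0,0]],[[0.085,0.0037,-0.001],[0,0,0]],[[0.097,0.0042,-0.001],[0,0,0]],[[0.107,0.0046,-0.001],[0,0,0]],[[0.115,0.0049,-0.001],[0,0,0]],[[0.119,0.0051,-0.001],[0,0,0]],[[0.119,0.0051,-0.001],[0,0,0]]]}}

```text
t: 7.85
tcp_pos: [0.5392, 0.2765, 0.0836]
tool_rot: [[-0.999, -0.043, -0.0], [-0.043, 0.999, -0.0], [0.0, -0.0, -1.0]]
force: [0.0, 0.4, -2.9]
opening: 0.0155
grasp_force: 55.0
```

```bash
python3 - <<'E'
from h import *
im=arm.camera("top");a=cv2.resize(im[125:235,145:225],None,fx=5,fy=5,interpolation=cv2.INTER_CUBIC)
b=arm.camera("scene");b=cv2.resize(b[215:315,230:355],None,fx=3.2,fy=3.2,interpolation=cv2.INTER_CUBIC)
o=np.zeros((550,800,3),np.uint8);o[:550,:400]=a;o[:320,400:]=b;cv2.imwrite("pics/p3.png",o)
E
```

```text
(no output)
```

View pics/p3.png

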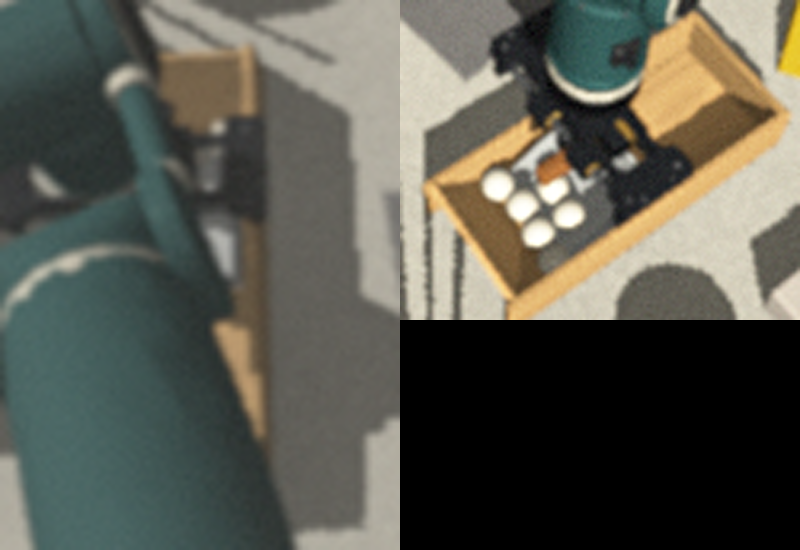

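Five balls are visible at the mouth and the slope foot, and the sixth is probably under the handle. Next I'll pitch the mouth up along the slope.

Emit:
{"method": "carry_out", "body": {"moves": [[[0.004,0,0],[0,0,0]],[[0.006,0,0.003],[0.002,-0.044,0]],[[0.0075,0,0.006],[0.004,-0.087,0]],[[0.009,0,0.008],[0.006,-0.131,0]],[[0.011,0,0.01],[0.0075,-0.1745,0]],[[0.013,0.0005,0.0115],[0.009,-0.218,0]],[[0.015,0.0005,0.013],[0.011,-0.262,0]],[[0.017,0.0005,0.0147],[0.013,-0.305,0]],[[0.0195,0.0008,0.016],[0.015,-0.349,0]],[[0.0215,0.001,0.017],[0.017,-0.393,0]],[[0.024,0.001,0.018],[0.019,-0.436,0]],[[0.024,0.001,0.02],[0.019,-0.436,0]],[[0.024,0.001,0.02],[0.019,-0.436,0]]]}}

```text
t: 9.25
tcp_pos: [0.5626, 0.2775, 0.1039]
tool_rot: [[-0.906, -0.044, 0.421], [-0.039, 0.999, 0.018], [-0.422, 0.0, -0.907]]
force: [0.2, 1.1, -3.4]
opening: 0.0152
grasp_force: 55.0
```

Emit:
{"method": "carry_out", "body": {"moves": [[[0,0,0.01],[0,0,0]],[[0,0,0.03],[0,0,0]],[[0,0,0.06],[0,0,0]],[[0,0,0.09],[0,0,0]],[[0,0,0.12],[0,0,0]],[[0,0,0.14],[0,0,0]],[[0,0,0.15],[0,0,0]],[[0,0,0.15],[0,0,0]],[[0,0,0.15],[0,0,0]]]}}

```text
t: 10.15
tcp_pos: [0.5624, 0.2771, 0.2528]
tool_rot: [[-0.906, -0.043, 0.421], [-0.039, 0.999, 0.018], [-0.421, -0.0, -0.907]]
force: [0.6, 0.4, -4.5]
opening: 0.0155
grasp_force: 55.0
```

```bash
python3 - <<'E'
from h import *
im=arm.camera("wrist");a=cv2.resize(im,(400,300))
b=arm.camera("scene")[130:310,200:380];b=cv2.resize(b,(400,400),interpolation=cv2.INTER_CUBIC)
o=np.zeros((400,800,3),np.uint8);o[:300,:400]=a;o[:400,400:]=b;cv2.imwrite("pics/p4.png",o)
E
```

```text
(no output)
```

View pics/p4.png

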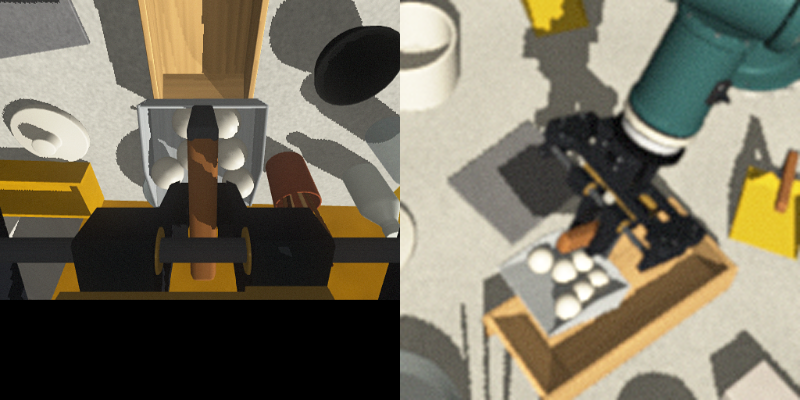

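All six balls sit in the lifted bucket, and the scene crop shows the tray empty. I'll carry the scoop smoothly towards the jar, keeping the mouth up and yawing as it goes.

Emit:
{"method": "carry_out", "body": {"moves": [[[-0.001,-0.005,0],[0,0,-0.004]],[[-0.003,-0.015,0],[0,0,-0.012]],[[-0.006,-0.03,0],[0,0,-0.024]],[[-0.01,-0.05,0],[0,0,-0.039]],[[-0.015,-0.074,0],[0,0,-0.059]],[[-0.021,-0.104,0],[0,0,-0.083]],[[-0.027,-0.134,0],[0,0,-0.106]],[[-0.034,-0.168,0],[0,0,-0.134]],[[-0.041,-0.203,0],[0,0,-0.161]],[[-0.048,-0.238,0],[0,0,-0.189]],[[-0.055,-0.272,0],[0,0,-0.216]],[[-0.061,-0.307,0],[0,0,-0.244]],[[-0.068,-0.342,0],[0,0,-0.271]],[[-0.075,-0.376,0],[0,0,-0.299]],[[-0.081,-0.406,0],[0,0,-0.322]],[[-0.087,-0.436,0],[0,0,-0.346]],[[-0.092,-0.46,0],[0,0,-0.365]],[[-0.096,-0.48,0],[0,0,-0.381]],[[-0.098,-0.49,0],[0,0,-0.389]],[[-0.099,-0.495,0],[0,0,-0.393]]]}}

```text
t: 12.25
tcp_pos: [0.4628, -0.2187, 0.2537]
tool_rot: [[-0.851, 0.345, 0.397], [0.313, 0.939, -0.146], [-0.423, -0.0, -0.906]]
force: [0.8, 0.3, -4.3]
opening: 0.0153
grasp_force: 55.0
```

```bash
python3 - <<'E'
from h import *
np.set_printoptions(precision=4,suppress=True)
s=arm.observe();print(s["tcp_pos"],s["tool_rot"],s["joint_pos"],s["force"])
im=arm.camera("wrist");a=cv2.resize(im,(400,300));cv2.imwrite("pics/w5.png",im)
b=arm.camera("scene");cv2.imwrite("pics/s5.png",b);b=cv2.resize(b[90:240,150:300],(400,400),interpolation=cv2.INTER_CUBIC)
o=np.zeros((400,800,3),np.uint8);o[:300,:400]=a;o[:400,400:]=b;cv2.imwrite("pics/p5.png",o)
E
```

```text
[ 0.4628 -0.2187  0.2537] [[-0.8507  0.3449  0.3966]
 [ 0.3125  0.9386 -0.146 ]
 [-0.4226 -0.0003 -0.9063]] [-0.5436 -0.3412  2.2186  0.1081  0.8378 -1.8173] [ 0.7845  0.3175 -4.2874]
```

View pics/p5.png

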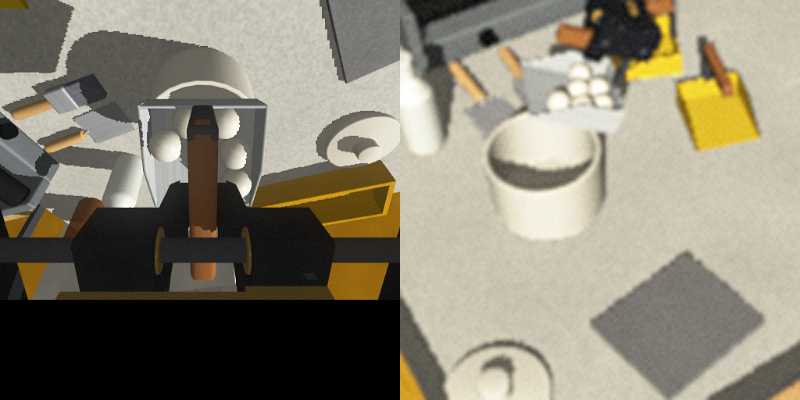

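The jar is laterally aligned with the scoop in the wrist view, with its rim around column 203 of 400. The six balls are still in the bucket. In the scene crop the jar rim is centred near (545,150).

```bash
python3 - <<'E'
from h import *
np.set_printoptions(precision=4,suppress=True)
c=arm.calibration("scene");k=150/400
f=lambda x,y,z:ray(c,150+(x-400)*k,90+y*k,z)
print("tile",np.mean([f(*p,.008) for p in[(688,252),(765,318),(670,398),(590,323)]],0))
# jar rim: outer left/right extremes and near/far edges
for p in[(484,155),(605,152),(545,150)]:print("jar",f(*p,.1))
s=arm.observe();w=arm.calibration("wrist");R,t=wristpose(s,w)
for u in(155,252):print("w",ray(w,u*1.28,82*1.28,.1,R,t))
d=np.array([.939,-.345,0])
print("near rim centre",ray(w,203*1.28,78*1.28,.1,R,t),ray(w,203*1.28,55*1.28,.1,R,t))
E
```

```text
tile [0.491  0.0343 0.008 ]
jar [ 0.6021 -0.2722  0.1   ]
jar [ 0.4642 -0.1927  0.1   ]
jar [ 0.5298 -0.2379  0.1   ]
w [ 0.4454 -0.2677  0.1   ]
w [ 0.4833 -0.1644  0.1   ]
near rim centre [ 0.4595 -0.2149  0.1   ] [ 0.435 -0.206  0.1  ]
```

Emit:
{"method": "carry_out", "body": {"moves": [[[0.0015,0.001,-0.01],[0.03,0.082,0]],[[0.003,0.002,-0.02],[0.06,0.164,0]],[[0.005,0.002,-0.031],[0.09,0.246,0]],[[0.0065,0.002,-0.042],[0.12,0.328,0]],[[0.008,0.0014,-0.051],[0.15,0.41,0]],[[0.0145,-0.001,-0.051],[0.181,0.492,0]],[[0.021,-0.0034,-0.051],[0.211,0.574,0]],[[0.0285,-0.006,-0.0515],[0.241,0.656,0]],[[0.036,-0.009,-0.052],[0.271,0.737,0]],[[0.0435,-0.012,-0.053],[0.301,0.819,0]],[[0.051,-0.0145,-0.054],[0.331,0.901,0]],[[0.0585,-0.017,-0.0575],[0.361,0.983,0]],[[0.066,-0.02,-0.061],[0.391,1.065,0]],[[0.0735,-0.023,-0.0655],[0.421,1.147,0]],[[0.081,-0.0255,-0.07],[0.452,1.229,0]],[[0.0885,-0.028,-0.073],[0.482,1.311,0]],[[0.096,-0.031,-0.076],[0.512,1.393,0]],[[0.096,-0.031,-0.076],[0.512,1.393,0]],[[0.096,-0.031,-0.076],[0.512,1.393,0]],[[0.096,-0.031,-0.076],[0.512,1.393,0]]]}}

```text
t: 14.35
tcp_pos: [0.5606, -0.2483, 0.1792]
tool_rot: [[-0.473, 0.344, -0.811], [0.172, 0.939, 0.298], [0.864, 0.002, -0.504]]
force: [0.4, -0.4, -0.9]
opening: 0.0155
grasp_force: 55.0
```

```bash
python3 - <<'E'
from h import *
np.set_printoptions(precision=4,suppress=True)
s=arm.observe();print(s["tcp_pos"],s["tool_rot"],s["joint_pos"],s["force"])
E
```

```text
[ 0.5606 -0.2483  0.1792] [[-0.4734  0.3442 -0.8108]
 [ 0.1715  0.9389  0.2984]
 [ 0.864   0.0022 -0.5035]] [-0.4235  0.8666  1.1253 -0.0752  2.1904 -1.6528] [ 0.4409 -0.3967 -0.9026]
```

Emit:
{"method": "carry_out", "body": {"moves": [[[0,0,0.02],[0,0,0]],[[0,0,0.05],[0,0,0]],[[0,0,0.08],[0,0,0]],[[0,0,0.1],[-0.045,-0.123,0]],[[0,0,0.1],[-0.09,-0.246,0]],[[0,0,0.1],[-0.135,-0.369,0]],[[0,0,0.1],[-0.18,-0.492,0]],[[0,0,0.1],[-0.225,-0.615,0]],[[0,0,0.1],[-0.27,-0.738,0]],[[0,0,0.1],[-0.315,-0.86,0]],[[0,0,0.1],[-0.36,-0.983,0]],[[0,0,0.1],[-0.36,-0.983,0]],[[0,0,0.1],[-0.36,-0.983,0]]]}}

```text
t: 15.65
tcp_pos: [0.5589, -0.2482, 0.281]
tool_rot: [[-0.939, 0.343, 0.001], [0.343, 0.939, 0.001], [-0.001, 0.002, -1.0]]
force: [0.8, 0.1, -1.6]
opening: 0.0155
grasp_force: 55.0
```

Emit:
{"method": "carry_out", "body": {"moves": [[[-0.007,0.028,0],[0,0,0.05]],[[-0.015,0.06,0],[0,0,0.1]],[[-0.025,0.1,0],[0,0,0.18]],[[-0.035,0.14,0],[0,0,0.25]],[[-0.045,0.18,-0.02],[0,0,0.32]],[[-0.055,0.22,-0.04],[0,0,0.4]],[[-0.063,0.25,-0.06],[0,0,0.45]],[[-0.069,0.27,-0.08],[0,0,0.49]],[[-0.069,0.276,-0.08],[0,0,0.49]],[[-0.069,0.276,-0.08],[0,0,0.49]],[[-0.069,0.276,-0.08],[0,0,0.49]]]}}

```text
t: 16.75
tcp_pos: [0.493, 0.0268, 0.1995]
tool_rot: [[-0.99, -0.139, 0.001], [-0.139, 0.99, 0.001], [-0.001, 0.001, -1.0]]
force: [0.4, -0.0, -1.1]
opening: 0.0153
grasp_force: 55.0
```

```bash
python3 - <<'E'
from h import *
a=arm.camera("wrist");a=cv2.resize(a,(400,300))
t=arm.camera("top")[135:200,285:350];t=cv2.resize(t,(300,300),interpolation=cv2.INTER_CUBIC)
b=arm.camera("scene")[100:310,150:370];b=cv2.resize(b,(400,382),interpolation=cv2.INTER_CUBIC)
o=np.zeros((600,800,3),np.uint8);o[:300,:400]=a;o[:382,400:]=b;o[300:,:300]=t;cv2.imwrite("pics/p6.png",o)
E
```

```text
(no output)
```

View pics/p6.png

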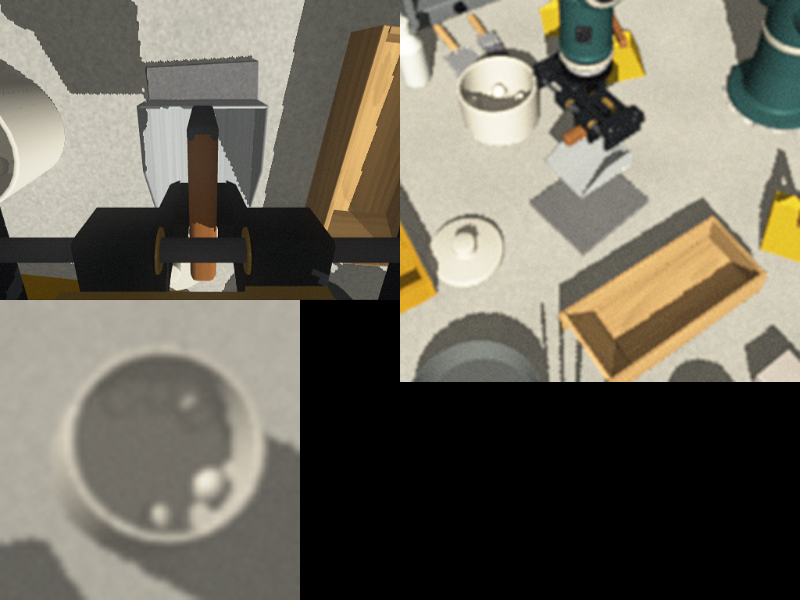

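Balls are visible in the jar, and none are on the bench, in the tray or in the scoop. The scoop hangs over the tile, so I'll lower it.

Emit:
{"method": "carry_out", "body": {"moves": [[[-0.002,0.003,-0.04],[0,0,0]],[[-0.002,0.003,-0.08],[0,0,0]],[[-0.002,0.003,-0.1],[0,0,0]],[[-0.002,0.003,-0.108],[0,0,0]],[[-0.002,0.003,-0.112],[0,0,0]],[[-0.002,0.003,-0.1145],[0,0,0]],[[-0.002,0.003,-0.1155],[0,0,0]],[[-0.002,0.003,-0.1155],[0,0,0]],[[-0.002,0.003,-0.1155],[0,0,0]]]}}

```text
t: 17.8
tcp_pos: [0.4904, 0.0302, 0.0846]
tool_rot: [[-0.99, -0.14, 0.002], [-0.14, 0.99, 0.002], [-0.002, 0.001, -1.0]]
force: [-2.8, -0.9, 5.9]
opening: 0.015
grasp_force: 55.0
```

Contact is confirmed at +6 N, so I'll release and retreat.

Emit:
{"method": "carry_out", "body": {"moves": [[[0,0,0],[0,0,0]],[[0,0,0],[0,0,0]],[[0,0,0],[0,0,0]],[[0,0,0],[0,0,0]],[[0,0,0],[0,0,0]],[[0,0,0],[0,0,0]],[[0,0,0],[0,0,0]],[[0,0,0],[0,0,0]]], "gripper": 1}}

```text
t: 18.6
tcp_pos: [0.4889, 0.0305, 0.0821]
tool_rot: [[-0.99, -0.14, -0.001], [-0.14, 0.99, 0.002], [0.001, 0.002, -1.0]]
force: [-0.0, 0.0, -0.5]
opening: 0.0771
grasp_force: 0.0
```

Emit:
{"method": "carry_out", "body": {"moves": [[[0,0,0.01],[0,0,0]],[[0,0,0.04],[0,0,0]],[[0,0,0.08],[0,0,0]],[[0,0,0.12],[0,0,0]],[[0,0,0.16],[0,0,0]],[[0,0,0.2],[0,0,0]],[[0,0,0.2],[0,0,0]],[[0,0,0.2],[0,0,0]]]}}

```text
t: 19.4
tcp_pos: [0.4897, 0.0305, 0.2842]
tool_rot: [[-0.99, -0.14, 0.003], [-0.14, 0.99, 0.002], [-0.003, 0.002, -1.0]]
force: [-0.1, 0.1, -0.1]
opening: 0.0882
grasp_force: 0.0
```

```bash
python3 - <<'E'
from h import *
np.set_printoptions(precision=3,suppress=True)
s=arm.observe();im=arm.camera("wrist");w=arm.calibration("wrist");R,t=wristpose(s,w)
hsv=cv2.cvtColor(im,cv2.COLOR_BGR2HSV)
m=((hsv[...,0]<15)&(hsv[...,1]>110)).astype(np.uint8);n,l,st,ce=cv2.connectedComponentsWithStats(m)
for k in range(1,n):
    if st[k,4]>300:
        print(st[k],ray(w,*ce[k],.114,R,t)); ys,xs=np.where(l==k)
        p,q=[ray(w,xs[ys==v].mean(),v,.114,R,t) for v in(ys.min()+2,ys.max()-2)];print(p,q)
print(s["opening"],s["force"])
# bright blobs (balls) inside jar in top view, contrast-stretched
g=cv2.cvtColor(arm.camera("top"),cv2.COLOR_BGR2GRAY)[135:200,285:350]
g=cv2.createCLAHE(4,(4,4)).apply(cv2.resize(g,None,fx=4,fy=4,interpolation=cv2.INTER_CUBIC))
c=cv2.HoughCircles(g,cv2.HOUGH_GRADIENT,1,18,param1=60,param2=12,minRadius=12,maxRadius=22);print(c)
E
```

```text
[ 252  119   15   88 1209] [0.486 0.031 0.114]
[0.444 0.025 0.114] [0.532 0.037 0.114]
0.08819690534093658 [-0.11   0.146 -0.067]
[[[181.5 159.5  19.2]
  [145.5 184.5  16.9]
  [180.5 187.5  18. ]
  [ 98.5  85.5  18.1]
  [206.5 151.5  19.1]
  [159.5 233.5  18. ]
  [ 65.5 183.5  20.3]
  [236.5 163.5  15.8]
  [ 84.5 108.5  21.4]
  [172.5 120.5  20.3]
  [145.5 159.5  20.3]
  [112.5 207.5  15.9]
  [110.5 179.5  19.1]
  [174.5  93.5  19.1]
  [195.5  41.5  13.2]
  [113.5 111.5  14.4]
  [ 93.5 159.5  19.1]
  [ 92.5 236.5  13.1]
  [ 62.5 240.5  13.2]]]
```

```bash
python3 -c "
from station import arm
print(arm.close_job())"
```

```text
the job is handed in; nothing more can be done
None
```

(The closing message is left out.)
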